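Hook out the ebony-fronted peg tray

ROBOT

A 7-joint arm with a two-finger parallel gripper is mounted at the origin on the work surface. World frame = base frame: x ahead of the robot, y to its left, z up, the work surface at z = 0. Lengths are in m, angles in rad, forces in N, time in s.
With the tool pointing down it reaches from about 0.4 to 0.85 m from the base axis. Payload 4.5 kg.
Tool frame: the origin (TCP) lies midway between the tips of the shut fingers; the grasp point (between the pads) lies 19 mm behind it; z points along the fingers, y is the direction in which the jaws open and shut (so a half turn about z gives the same grasp; the last joint's range is limited). The gripper opens to 85 mm and grips with 20 to 120 N. Pads are 22 mm wide; open, the fingers measure 114 mm over their backs; the gripper's body (76 mm by 85 mm) begins 54 mm behind the grasp point. The pads swing forward as they close: fully open they stand 13 mm farther back than shut.
Start: joints at [-1.258, 0.689, -0.195, 1.565, 0.157, 0.902, -0.215], TCP at [0.172, 0.601, 0.2] pointing down, gripper open.
Joint ranges: [-3.01, 3.01], [-0.46, 2.08], [-1.47, 1.51], [0.13, 2.56], [-1, 4.14], [0.04, 2.09], [-2.66, 2.66]. Speed limits (rad/s): [2.57, 2.57, 3.14, 3.14, 3.14, 3.14, 3.14].

INTERFACE

Orientations are given as a unit quaternion [w, x, y, z].
In Python, from plant import env, cams gives the robot as it stands. The module is installed in compiled form; this text tells all that it offers.
- The arm moves only by the tool step_arm, never from a script. Its argument "motion" is a list that holds one entry, the list of rows, each a list of 7 numbers: the finger opening in m, from 0 to 0.0854, then the shift along the tool's x, y, z in m, then the turn, a rotation vector about the tool's x, y, z in rad. A call has 1 to 10 rows; each row is the pose to reach, as a shift and turn from the pose measured when the call began, along the tool's axes at that moment; what a row does not reach only later rows make up. A row lasts 1/10 s, in which the tool goes at most 50 mm and 8.59 degrees, less where a joint would pass 70% of its speed; a pose out of reach is approached as far as the arm can. A call with a gripper value outside its range is refused whole. The fingers move at their own pace and stop on an object; "grip_force" is the grip in N (left out, the last holds). Time passes only in rows, so rows that repeat a pose let the fingers close. It gives the time, the measured TCP pose, the force and the opening at its end, in the units of the state.
- env.get_state(): the state, without advancing time (a new reading comes with each control period).
- cams.get_image(name): name is "scene" or "top" or "wrist"; returns a dict with "color" (480x640x3 uint8, red, green, blue), "fx", "fy", "cx", "cy" (pixels), "R" (3x3) and "t" (3): a world point X has camera coordinates R X + t. Camera axes: x right, y down, z forward; pixel columns grow to the right and rows downward; lengths in m; the calibration is good to about 2 mm. The wrist camera is an equidistant fisheye: a pixel r from the principal point sees the ray r / f radians off the axis. A picture is of the moment at which its call begins. There is no depth.
- env.close_job(): hands the job in, once; it reports no verdict.
The state is a dict: "t": time; "joint_pos": joint angles; "joint_velocities": joint speeds; "effort": joint torques, N m; "position": TCP position; "orientation": TCP orientation; "wrist_force": force on the tool from outside, world axes, zero at the start; "ft_torque": the same for the moment, N m; "grip_width": finger opening in m.
Only numpy, scipy, OpenCV 4.12 (cv2) and the standard library are available. Lean on these libraries where they do the work, as an engineer would, in place of code of your own. Each camera call takes 0.05 s, during which the arm holds its last target. There are 200 camera calls.

TASK

Take the red-handled hook from its forked rest, hook it into the finger hole of the black-fronted tray and draw that tray out as far as it slides; its catch lets go only while the front is lifted to one particular height, so raise it with the hook and feel gently for where it comes free, never forcing it. Then unhook and hang the hook back in its rest with nothing holding it, leaving the tray out and lowered. Do not touch either tray case or tray with the gripper itself, and leave the pale-fronted tray and everything else as they were.

Things in the scene. Friction and masses are not known exactly. Their poses are not given: they have to be found in the camera images.
- dark_case: The target: low wooden case, fixed to the bench, 160 x 120 x 58 mm (x, y, z), origin at the centre of its underside; x points from its front into it, z up. Its tray's black front panel (116 wide, 46 high, 8 thick, from 6 to 52 above the bench) covers the case front. The top board starts 35 behind the case front, so the space just behind the panel is open above.
- dark_hole (a point): Centre of the round finger hole (30 mm across, through the panel) on the outer face of the black panel, 88 in front of the case origin, 29 above the bench when the tray is down; a brass dot in the panel's top edge is above it. x points into the tray (opposite to the pull), z up; moves with the tray. Behind the panel the tray is empty in the middle; its floor is 13 above the bench.
- dark_slide (a joint): How far the black-fronted tray is drawn out, m: 0 shut, 0.080 at its end stop. Until drawn 12 mm out it can be blocked by the catch (see dark_lift); past that the height no longer matters. Free sliding takes 1 to 3 N.
- dark_lift (a joint): How far the tray is lifted, m: 0 down, 0.016 at most; it weighs 0.2 to 0.5 kg and sinks back by itself. A hidden catch stops it from sliding (after 1.5 mm of play) unless it is lifted into a window 3 mm high, whose lower edge is somewhere from 2 to 10 mm of lift, different each time and not visible. Both below and above the window it is blocked.
- light_case: A second case of the same size and axes (origin at the centre of its underside), with the same kind of tray behind a pale wooden front panel. Not to be opened.
- light_slide (a joint): How far the pale-fronted tray is drawn out, m: 0 shut.
- hook_grip (a point): Middle of the hook's upright red square handle, 18 x 18 x 60 mm, with rounded edges. The hook hangs upright: z is up, x is the way its foot points. Mass 0.1 kg. Below the handle come the collar, the shaft and the foot (see the next two entries).
- hook_collar (a point): Centre of the underside of the hook's brass collar plate (36 x 36 x 5 mm), 35 below hook_grip, on the shaft axis; same axes. A steel shaft 8 across goes on down from it to the foot, whose axis is 40 mm below this point.
- hook: The whole hook; origin and axes as hook_collar. Its foot is a round bar 7 mm thick, 40 below the origin, running along +x from the shaft to x = 34 (end of metal 37.5), where a barb of the same thickness turns up: its rounded top is 14.5 above the foot's axis, its inner face at x = 30.5.
- rest_seat (a point): Where the collar's underside centre sits: middle of the notch in the brass fork plate of a fixed dark wooden stand, on the plate's top, 70 above the bench. Notch 14 mm wide, open to -x of this frame (prongs reach 25 that way), closed 8 to +x. Plate 50 wide, 6 thick; the post under it stands 47 to +x. The hook hangs with its foot towards +x; lift the collar clear, then move to -x to take it out.
- varnish_mid (a point): Middle of a loose amber varnish jar, 48 mm across, 75 mm high. To be left alone.
- plane_mid (a point): Middle of a small loose brass thumb plane, 70 x 26 x 27 mm. To be left alone.
- rosin_mid (a point): Middle of a loose amber block of rosin, 50 x 40 x 20 mm. To be left alone.
- clamp_mid (a point): Middle of a loose standing spool clamp, wooden discs 32 mm across, 64 mm high. To be left alone.
Mind the look-alikes: they are no part of the job. There is more than one size of the hook; the job needs the largest.

How it is judged:
On the way, in this order (a step that is already met when the one before it is completed fails the run):
1. the hook has been taken out of its rest (horizontal distance between hook_collar and rest_seat above 0.05 m), for 0.1 s.
2. the black-fronted tray is being drawn out, past its catch, with the hook bearing on it (value of joint dark_slide above 0.02 m and contact force between hook and dark_case above 0.2 N), for 0.1 s.
At the end, for the whole second after the job is handed in: The black-fronted tray is out by at least 70 of its 80 mm and down (lift under 3 mm); the pale-fronted tray is shut (under 4 mm); the hook hangs still and upright (within 0.12 rad) in its rest, collar on the fork within 10 mm of the seat and -3 to 4 mm in height (value of joint dark_slide above 0.07 m and value of joint dark_lift below 0.003 m and value of joint light_slide below 0.004 m and horizontal distance between hook_collar and rest_seat below 0.01 m and z of hook_collar in the frame of rest_seat between -0.003 and 0.004 m and angle between hook_grip's own z axis and vertical below 0.12 rad and linear speed of hook below 0.02 m/s); the robot touches nothing.
It fails at once if the gripper or arm touches a tray case or tray (contact force between any of the fingers, the arm and dark_case above 1 N or contact force between any of the fingers, the arm and light_case above 1 N).
It fails at once if the tray is forced: the hook bears on it or its case with more than 40 N (contact force between hook and dark_case above 40 N).
It fails at once if the pale-fronted tray is drawn out (value of joint light_slide above 0.006 m).
It fails at once if a bystander is displaced by more than 20 mm (distance of any of varnish_mid, plane_mid, rosin_mid, clamp_mid from where it was at the start of the episode above 0.02 m).
It also fails if it takes over 67 s, if anything falls off the work surface, if the arm or the gripper's body presses on something with over 40 N, if the wrist force passes 120 N, or if a joint passes its speed limit or range.

## Working session

There is one attempt and no reset: what is moved stays moved. The work goes in short steps, Python scripts to look and compute and a tool call to move; the robot and the scene stay as the last step left them, time stands still between calls to the robot, and variables do not carry over. Pictures are saved under pics/ and viewed, about 8 in all and at most 12, crops included, and the job is handed in when it is done.

Besides the shell and the picture viewer there is one more tool, called after ">>>" as name(argument=value, ...), one argument or row to a line, values as JSON. step_arm: Moves the arm, as the interface text tells. Its arguments: {"type":"object","properties":{"motion":{"type":"array","items":{"type":"array","items":{"type":"array","items":{"type":"number"}}}},"grip_force":{"type":"number"}},"required":["motion"]}

```bash
mkdir -p pics
python3 - <<'E'
from plant import env,cams
import cv2,pickle
s=env.get_state();print(s)
for n in("scene","top"):
    d=cams.get_image(n);pickle.dump(d,open(f"pics/{n}0.pkl","wb"))
    cv2.imwrite(f"pics/{n}0.png",d["color"][:,:,::-1])
    print(n,d["fx"],d["fy"],d["cx"],d["cy"],d["R"],d["t"])
E
```

```text
{'t': 0.0, 'joint_pos': array([-1.2581769 ,  0.69002603, -0.19449814,  1.5664029 ,  0.15732302,
        0.90248091, -0.21513031]), 'joint_velocities': array([ 2.16628351e-03,  4.82325677e-04,  6.46166416e-04, -1.24258287e-03,
        5.83600976e-04, -9.18861010e-04,  1.14389550e-05]), 'effort': array([ 1.11277827e-04, -5.39620435e+01, -1.26641035e+00, -1.58548790e+01,
        9.14545002e-03,  9.69126122e-03, -2.70832423e-06]), 'position': array([0.1718785 , 0.6001347 , 0.19954179]), 'orientation': array([-5.23134446e-05,  1.38927127e-01,  9.90302140e-01, -9.60336219e-04]), 'wrist_force': array([0.73431684, 0.43495957, 0.32616324]), 'ft_torque': array([ 0.03764943, -0.01475834,  0.00448626]), 'grip_width': 0.08530809291094764}
scene 479.270081745645 479.270081745645 314.7547338262516 245.81950578496196 [[-4.61039713e-02  9.98936365e-01  7.50294495e-04]
 [ 8.42228530e-01  3.92752790e-02 -5.37688158e-01]
 [-5.37145722e-01 -2.41576400e-02 -8.43143452e-01]] [ 0.0058725  -0.38634678  1.30910258]
top 480.9507797609162 480.9507797609162 323.07381137793976 240.44119609125414 [[-2.52489730e-02 -9.99680931e-01  7.24269389e-04]
 [-9.88543610e-01  2.48598179e-02 -1.48874174e-01]
 [ 1.48808668e-01 -4.47489188e-03 -9.88855882e-01]] [0.01071483 0.51482631 0.97926602]
```

View pics/scene0.png

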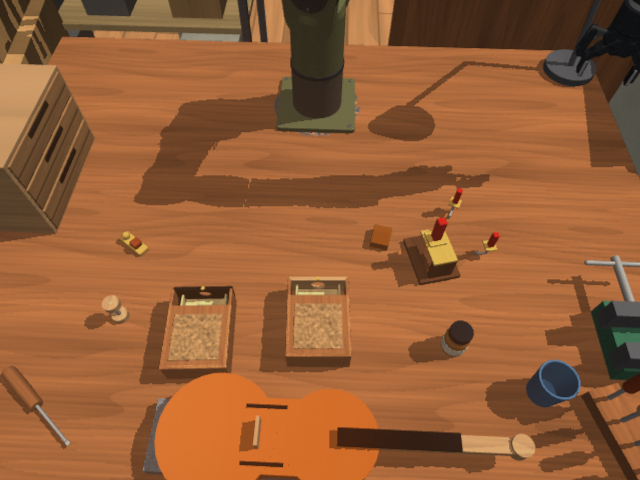

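View pics/top0.png

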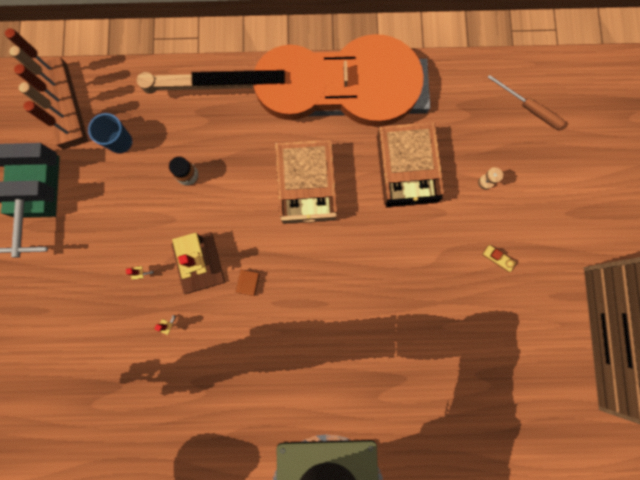

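The scene view shows three red-handled hooks. The largest hangs in the fork stand at (440,229); two small ones are loose at (457,197) and (492,240). The largest, in the fork, fits the description. The black-fronted case is at (200,330) and the pale one at (318,320). I'll confirm with a crop.

Run:
```python
import cv2,numpy as np
s=cv2.imread("pics/scene0.png");t=cv2.imread("pics/top0.png")
c=lambda im,x,y,w,h,k:cv2.resize(im[y:y+h,x:x+w],None,fx=k,fy=k,interpolation=cv2.INTER_CUBIC)
a=c(s,395,185,80,60,5);a=c(s,395,205,80,60,5)# stand scene
b=c(t,155,225,80,60,5)                # stand top
d=c(s,160,280,80,60,5);d=c(s,155,275,80,60,5)
e=c(t,370,160,80,60,5)
cv2.imwrite("pics/crop1.png",np.vstack([np.hstack([a,b]),np.hstack([d,e])]))
```

```text
(no output)
```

View pics/crop1.png

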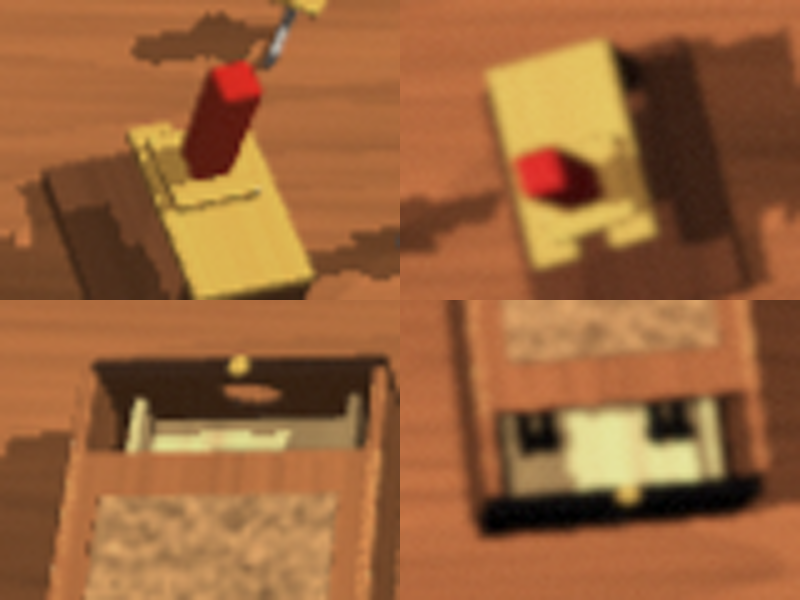

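```bash
cat > h.py <<'E'
import numpy as np,pickle
from scipy.optimize import least_squares
D={n:pickle.load(open(f"pics/{n}0.pkl","rb")) for n in("scene","top")}
def onz(n,uv,z,d=None):
    d=d or D[n];r=d["R"].T@np.array([(uv[0]-d["cx"])/d["fx"],(uv[1]-d["cy"])/d["fy"],1]);c=-d["R"].T@d["t"]
    return c+r*(z-c[2])/r[2]
def proj(d,X):
    p=d["R"]@X+d["t"];return np.array([d["fx"]*p[0]/p[2]+d["cx"],d["fy"]*p[1]/p[2]+d["cy"]])
E
python3 - <<'E'
from h import *
np.set_printoptions(precision=4,suppress=True)
P=lambda l,n,uv,z:print(l,n,onz(n,uv,z))
for uv in [(172.4,239.4),(196.6,232.6),(206.4,272),(182,279)]:P("plate","top",uv,.07)
for uv in [(421,231),(457.6,259.6),(433.6,264.6)]:P("plate","scene",uv,.07)
P("handle","top",(183.6,259.8),.135);P("handle","scene",(442.4,221.4),.135)
P("dot","top",(415.6,198.8),.052);P("dot","scene",(202.8,287.8),.052)
def yaw(n,a,b,z):
    v=onz(n,b,z)-onz(n,a,z);print("yaw",n,np.degrees(np.arctan2(v[1],v[0])),np.linalg.norm(v))
yaw("scene",(173.6,286.6),(233,286.6),.052)
yaw("scene",(172,305.4),(232,304),.058)
yaw("top",(389,181.6),(441,177),.058)
yaw("top",(386.4,206.6),(442,200.),.006)
# case side edges (full pics)
yaw("top",(385.5,190),(380,130),.058);yaw("scene",(231.5,300),(228.5,369),.058);yaw("scene",(172,305),(161.5,370),.058)
E
```

```text
plate top [0.5201 0.3067 0.07  ]
plate top [0.533  0.2573 0.07  ]
plate top [0.4514 0.2363 0.07  ]
plate top [0.4384 0.2855 0.07  ]
plate scene [0.4557 0.2369 0.07  ]
plate scene [0.522  0.3053 0.07  ]
plate scene [0.5359 0.2561 0.07  ]
handle top [0.4699 0.2642 0.135 ]
handle scene [0.4761 0.2648 0.135 ]
dot top [ 0.5971 -0.2002  0.052 ]
dot scene [ 0.5998 -0.1999  0.052 ]
yaw scene 92.66503449935655 0.11763584266565451
yaw scene 94.138174329274 0.11500972967614004
yaw top -86.23812945874471 0.11079542984861554
yaw top -84.53683241810843 0.12425249478314247
yaw top 2.5515486129537144 0.1328558171038281
yaw scene 5.738881389281937 0.13618772618930072
yaw scene 3.400284834614753 0.1271695247821521
```

```bash
cat >> h.py <<'E'
from plant import env,cams
from scipy.spatial.transform import Rotation as Rn
def tgt(pos,yaw_y):  # tool-down pose with tool y at yaw (deg) -> shift, rotvec in tool axes
    s=env.get_state();q=s["orientation"];R0=Rn.from_quat([q[1],q[2],q[3],q[0]]).as_matrix()
    a=np.radians(yaw_y);y=np.array([np.cos(a),np.sin(a),0]);z=np.array([0,0,-1.]);x=np.cross(y,z)
    R1=np.c_[x,y,z]
    print("t",s["t"],"pos",s["position"].round(4),"F",s["wrist_force"].round(2),"w",round(s["grip_width"],4),"tool y yaw",np.degrees(np.arctan2(R0[1,1],R0[0,1])).round(2), "tilt",np.degrees(np.arccos(-R0[2,2])).round(2))
    print("shift",(R0.T@(np.array(pos)-s["position"])).round(4).tolist(),"rot",Rn.from_matrix(R0.T@R1).as_rotvec().round(4).tolist())
E
python3 -c "
from h import *
tgt([.472,.266,.20],14)"
```

```text
t 0.1 pos [0.1719 0.6002 0.1996] F [-0.25 -0.5   0.5 ] w 0.0854 tool y yaw 74.03 tilt 0.1
shift [-0.3805, -0.2388, 0.0001] rot [-0.0014, 0.001, 1.0477]
```

>>> step_arm(
  motion=[
    [[0.085,-0.048,-0.03,0,0,0,0.13],[0.085,-0.095,-0.06,0,0,0,0.26],[0.085,-0.143,-0.09,0,0,0,0.39],[0.085,-0.19,-0.12,0,0,0,0.52],[0.085,-0.238,-0.15,0,0,0,0.65],[0.085,-0.285,-0.18,0,0,0,0.79],[0.085,-0.333,-0.21,0,0,0,0.92],[0.085,-0.38,-0.239,0,-0.001,0.001,1.048],[0.085,-0.38,-0.239,0,-0.001,0.001,1.048]],
  ],
  grip_force=100,
)

```text
t: 1.0
position: [0.4723, 0.2642, 0.1999]
orientation: [0.0, 0.617, 0.787, -0.001]
wrist_force: [0.7, 0.9, 1.3]
grip_width: 0.0853
```

Run:
```python
from h import *
import cv2
tgt([.472,.266,.086],14)
o=[]
for n in("wrist","top"):
    d=cams.get_image(n);pickle.dump(d,open(f"pics/{n}1.pkl","wb"));im=d["color"][:,:,::-1]
    cv2.imwrite(f"pics/{n}1.png",im)
print(env.get_state()["joint_pos"])
```

```text
t 1.0 pos [0.4723 0.2642 0.1999] F [0.75 0.91 1.28] w 0.0853 tool y yaw 13.83 tilt 0.06
shift [0.0019, 0.0002, 0.1139] rot [-0.0008, 0.0007, -0.0029]
[-0.62338467  0.57867633  0.06423402  1.82633771 -0.04247487  0.73795405
 -0.30788045]
```

View pics/wrist1.png

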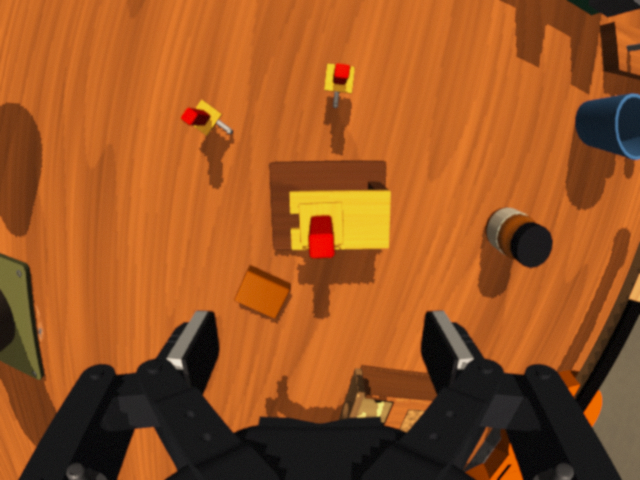

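The wrist view shows the largest hook hanging in the fork: handle top at (321,246), plate corners (290,191), (390,191), (389,249), (291,249). The plate edges line up with the image, so the yaw is right. The two small hooks stand separately on the bench.

```bash
cat >> h.py <<'E'
def fish(d,uv,z):
    a=np.array([uv[0]-d["cx"],uv[1]-d["cy"]]);r=np.hypot(*a);th=r/d["fx"]
    ray=d["R"].T@np.array([*(a/r*np.sin(th)),np.cos(th)]);c=-d["R"].T@d["t"]
    return c+ray*(z-c[2])/ray[2]
E
python3 - <<'E'
from h import *
np.set_printoptions(precision=4,suppress=True)
d=pickle.load(open("pics/wrist1.pkl","rb"));print(d["fx"],d["cx"],d["cy"],-d["R"].T@d["t"])
P=[fish(d,uv,.07) for uv in [(290,191),(390,191),(389,249),(291,249)]]
for p in P:print(p)
v=P[1]-P[0];w=P[2]-P[3];print(np.degrees(np.arctan2(v[1],v[0])),np.degrees(np.arctan2(w[1],w[0])),np.linalg.norm(v))
print("handle",fish(d,(321,246),.135))
# collar edges top at z .075: corners
for uv in [(300,203),(342,203)]:print("collar",fish(d,uv,.075))
E
```

```text
371.64829954431775 319.590206641081 245.2325902169641 [0.4547 0.3407 0.3746]
[0.4427 0.285  0.07  ]
[0.5237 0.3054 0.07  ]
[0.5376 0.2561 0.07  ]
[0.4546 0.2357 0.07  ]
14.09200845482996 13.767057841234346 0.08352870579878509
handle [0.4739 0.2651 0.135 ]
collar [0.4531 0.2781 0.075 ]
collar [0.4866 0.2863 0.075 ]
```

>>> step_arm(
  motion=[
    [[0.085,0.0005,0.002,0.04,0,0,0],[0.085,0.0005,0.002,0.08,0,0,0],[0.085,0.0005,0.002,0.114,0,0,0],[0.085,0.0005,0.002,0.114,0,0,0],[0.018,0.0005,0.002,0.114,0,0,0],[0.01,0.0005,0.002,0.114,0,0,0],[0.01,0.0005,0.002,0.114,0,0,0],[0.01,0.0005,0.002,0.114,0,0,0],[0.01,0.0005,0.002,0.114,0,0,0],[0.01,0.0005,0.002,0.114,0,0,0]],
  ],
  grip_force=100,
)

```text
t: 2.1
position: [0.48, 0.2576, 0.0872]
orientation: [0.003, 0.621, 0.784, -0.0]
wrist_force: [0.1, -1.2, 7.1]
grip_width: 0.0154
```

Run:
```python
from h import *
tgt([.474,.265,.096],13.9)
print(env.get_state()["joint_pos"])
```

```text
t 2.1 pos [0.48   0.2576 0.0872] F [ 0.11 -1.15  7.06] w 0.0154 tool y yaw 13.17 tilt 0.4
shift [0.0085, -0.0042, -0.0089] rot [0.0037, 0.0059, -0.0127]
[-0.60735015  0.75335006  0.04293363  1.91753558 -0.04988139  0.47009414
 -0.30169044]
```

Run:
```python
from h import *
import cv2
tgt([.474,.265,.096],13.9)
o=[]
for n in("wrist","top","scene"):
    d=cams.get_image(n);pickle.dump(d,open(f"pics/{n}2.pkl","wb"));im=d["color"][:,:,::-1]
    x,y,w,h=dict(wrist=(170,180,300,225),top=(140,215,100,75),scene=(385,170,100,75))[n]
    o.append(cv2.resize(im[y:y+h,x:x+w],(400,300),interpolation=cv2.INTER_CUBIC))
o.append(0*o[0]);cv2.imwrite("pics/c2.png",np.vstack([np.hstack(o[:2]),np.hstack(o[2:])]))
tgt([.474,.265,.096],13.9)
```

```text
t 2.1 pos [0.48   0.2576 0.0872] F [ 0.11 -1.15  7.06] w 0.0154 tool y yaw 13.17 tilt 0.4
shift [0.0085, -0.0042, -0.0089] rot [0.0037, 0.0059, -0.0127]
t 2.25 pos [0.48   0.2576 0.0872] F [-0.3  -1.3   5.84] w 0.0151 tool y yaw 13.17 tilt 0.4
shift [0.0085, -0.0042, -0.0089] rot [0.0037, 0.0058, -0.0127]
```

View pics/c2.png

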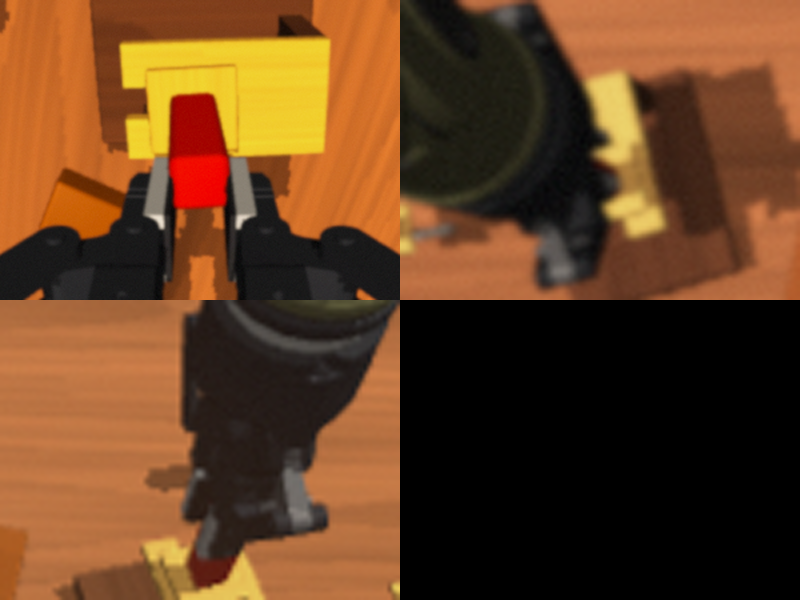

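The pads hold only the handle's near edge, because the TCP sits about 8 mm off. I'll open, re-centre and see whether it tracks.

>>> step_arm(
  motion=[
    [[0.06,0,0,0,0,0,0],[0.085,0,0,0,0,0,0],[0.085,0,0,0,0,0,0],[0.085,0,0,0,0,0,0]],
  ],
)

```text
t: 2.65
position: [0.48, 0.2576, 0.0871]
orientation: [0.003, 0.621, 0.784, -0.0]
wrist_force: [0.8, -0.4, -0.1]
grip_width: 0.0724
```

Run:
```python
from h import *
import cv2
tgt([.474,.265,.087],13.9)
print(env.get_state()["joint_pos"],env.get_state()["joint_velocities"].round(4))
```

```text
t 2.65 pos [0.48   0.2576 0.0871] F [ 0.79 -0.45 -0.07] w 0.0724 tool y yaw 13.18 tilt 0.39
shift [0.0086, -0.0041, 0.0] rot [0.0036, 0.0059, -0.0126]
[-0.6073312   0.75349569  0.04281351  1.91753843 -0.04982755  0.47011416
 -0.30173073] [ 0.0005  0.0016 -0.0001 -0.0004  0.0011 -0.0013  0.    ]
```

>>> step_arm(
  motion=[
    [[0.085,0.0086,-0.004,0,0.0036,0.006,-0.0126],[0.085,0.0086,-0.004,0,0.0036,0.006,-0.0126],[0.085,0.0086,-0.004,0,0.0036,0.006,-0.0126]],
  ],
)

```text
t: 2.95
position: [0.4738, 0.2655, 0.087]
orientation: [-0.0, 0.616, 0.788, 0.0]
wrist_force: [-1.3, 0.1, 0.1]
grip_width: 0.0853
```

Run:
```python
from h import *
import cv2
tgt([.474,.265,.086],13.9)
d=cams.get_image("wrist");pickle.dump(d,open("pics/wrist3.pkl","wb"));im=d["color"][:,:,::-1]
cv2.imwrite("pics/c3.png",cv2.resize(im[180:405,170:470],(600,450),interpolation=cv2.INTER_CUBIC))
```

```text
t 2.95 pos [0.4738 0.2655 0.087 ] F [-1.3   0.14  0.06] w 0.0853 tool y yaw 13.95 tilt 0.03
shift [-0.0006, 0.0001, 0.001] rot [-0.0002, -0.0004, 0.0008]
```

View pics/c3.png

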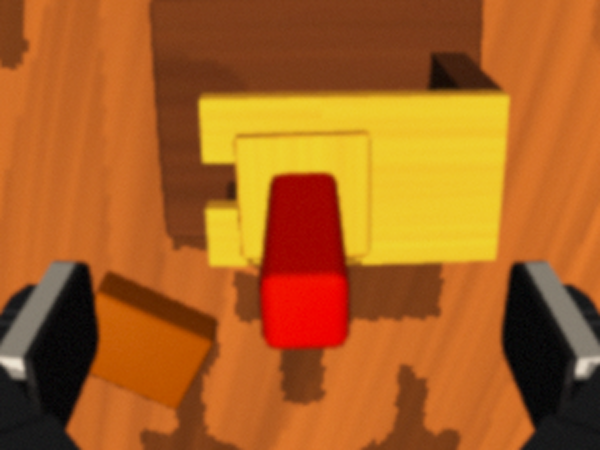

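Run:
```python
from h import *
d=pickle.load(open("pics/wrist3.pkl","rb"))
f=lambda u,v:(170+u/2,180+v/2)
for l,p,z in [("top corners",(262,281),.135),("",(347,281),.135),("",(345,345),.135),("",(268,346),.135),("handle",(305,312),.135),("c",(237,135),.075),("c",(369,131),.075),("p",(200,95),.07),("p",(508,95),.07),("p",(497,259),.07),("p",(210,265),.07)]:
  print(l,fish(d,f(*p),z).round(4))
```

```text
top corners [0.4661 0.2706 0.135 ]
 [0.4821 0.2745 0.135 ]
 [0.4858 0.2598 0.135 ]
 [0.4706 0.2558 0.135 ]
handle [0.4759 0.2657 0.135 ]
c [0.4546 0.2782 0.075 ]
c [0.4883 0.2877 0.075 ]
p [0.4424 0.2852 0.07  ]
p [0.5238 0.3055 0.07  ]
p [0.5375 0.257  0.07  ]
p [0.4553 0.2354 0.07  ]
```

>>> step_arm(
  motion=[
    [[0.05,0,0.002,0,0,0,0],[0.02,0,0.002,0,0,0,0],[0.01,0,0.002,0,0,0,0],[0.01,0,0.002,0,0,0,0],[0.01,0,0.002,0,0,0,0],[0.01,0,0.002,0,0,0,0],[0.01,0,0.002,0,0,0,0]],
  ],
  grip_force=110,
)

```text
t: 3.7
position: [0.4758, 0.2656, 0.0873]
orientation: [-0.0, 0.616, 0.788, -0.0]
wrist_force: [-2.0, -0.1, 4.3]
grip_width: 0.0157
```

```bash
python3 -c "
from h import *
tgt([.4758,.2655,.110],13.9)"
```

```text
t 3.7 pos [0.4758 0.2656 0.0873] F [-1.98 -0.06  4.34] w 0.0157 tool y yaw 13.92 tilt 0.01
shift [-0.0001, -0.0001, -0.0227] rot [-0.0002, -0.0001, 0.0003]
```

>>> step_arm(
  motion=[
    [[0.01,0,0,-0.004,0,0,0],[0.01,0,0,-0.008,0,0,0],[0.01,0,0,-0.009,0,0,0],[0.01,0,-0.02,-0.009,0,0,0],[0.01,0,-0.04,-0.009,0,0,0],[0.01,0,-0.06,-0.009,0,0,0],[0.01,0,-0.08,-0.009,0,0,0],[0.01,0,-0.09,-0.009,0,0,0],[0.01,0,-0.09,-0.009,0,0,0]],
  ],
)

```text
t: 4.6
position: [0.3873, 0.2437, 0.0963]
orientation: [-0.0, 0.616, 0.788, -0.001]
wrist_force: [1.2, -0.1, -0.6]
grip_width: 0.0152
```

```bash
python3 -c "
from h import *
tgt([.40,-.10,.21],4)
tgt([.49,-.207,.21],4)"
```

```text
t 4.6 pos [0.3873 0.2437 0.0963] F [ 1.21 -0.09 -0.57] w 0.0152 tool y yaw 13.97 tilt 0.1
shift [-0.3366, -0.0708, -0.1135] rot [-0.0016, 0.0004, 0.174]
t 4.6 pos [0.3873 0.2437 0.0963] F [ 1.21 -0.09 -0.57] w 0.0152 tool y yaw 13.97 tilt 0.1
shift [-0.4622, -0.0093, -0.1135] rot [-0.0016, 0.0004, 0.174]
```

>>> step_arm(
  motion=[
    [[0.01,0,0,-0.04,0,0,0],[0.01,-0.04,0,-0.08,0,0,0.02],[0.01,-0.09,0,-0.1,0,0,0.04],[0.01,-0.14,0,-0.1,0,0,0.06],[0.01,-0.19,0,-0.1,0,0,0.08],[0.01,-0.24,-0.002,-0.1,0,0,0.1],[0.01,-0.29,-0.003,-0.1,0,0,0.12],[0.01,-0.34,-0.005,-0.1,0,0,0.14],[0.01,-0.39,-0.007,-0.1,0,0,0.16],[0.01,-0.44,-0.009,-0.1,-0.0016,0,0.174]],
  ],
)

```text
t: 5.6
position: [0.4845, -0.1794, 0.1968]
orientation: [0.001, 0.683, 0.731, 0.0]
wrist_force: [1.6, 1.0, -0.8]
grip_width: 0.0149
```

Run:
```python
from h import *
import cv2
tgt([.50,-.206,.19],4)
d=cams.get_image("wrist");pickle.dump(d,open("pics/wrist4.pkl","wb"));im=d["color"][:,:,::-1]
cv2.imwrite("pics/c4.png",im)
```

```text
t 5.6 pos [ 0.4845 -0.1794  0.1968] F [ 1.62  1.   -0.78] w 0.0149 tool y yaw 3.92 tilt 0.14
shift [-0.0276, 0.0136, 0.0069] rot [0.0021, 0.0013, -0.0014]
```

View pics/c4.png

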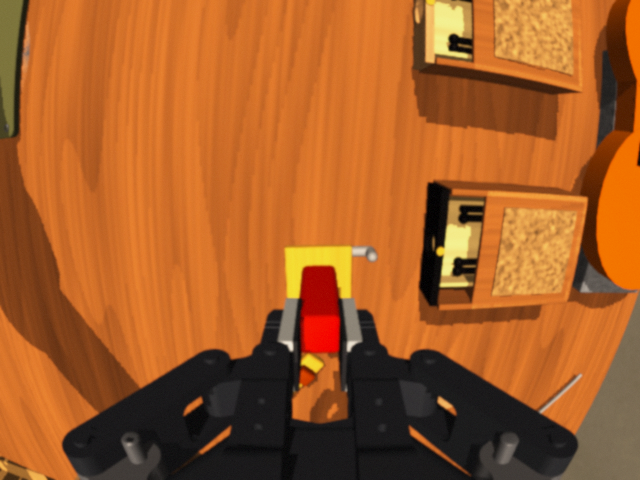

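Run:
```python
from h import *
d=pickle.load(open("pics/wrist4.pkl","rb"))
g=lambda l,p,z:print(l,p,fish(d,p,z).round(4))
g("dot",(440,251),.052);g("barb",(372,255),.154)
for p in[(285,247),(351,246)]:g("collar",p,.1845)
im=d["color"][:,:,::-1]
import cv2
c=cv2.resize(im[170:320,410:600],None,fx=4,fy=4,interpolation=cv2.INTER_CUBIC);cv2.imwrite("pics/c5.png",c)
```

```text
dot (440, 251) [ 0.6009 -0.2021  0.052 ]
barb (372, 255) [ 0.5181 -0.1752  0.154 ]
collar (285, 247) [ 0.466  -0.1633  0.1845]
collar (351, 246) [ 0.5009 -0.1604  0.1845]
```

View pics/c5.png

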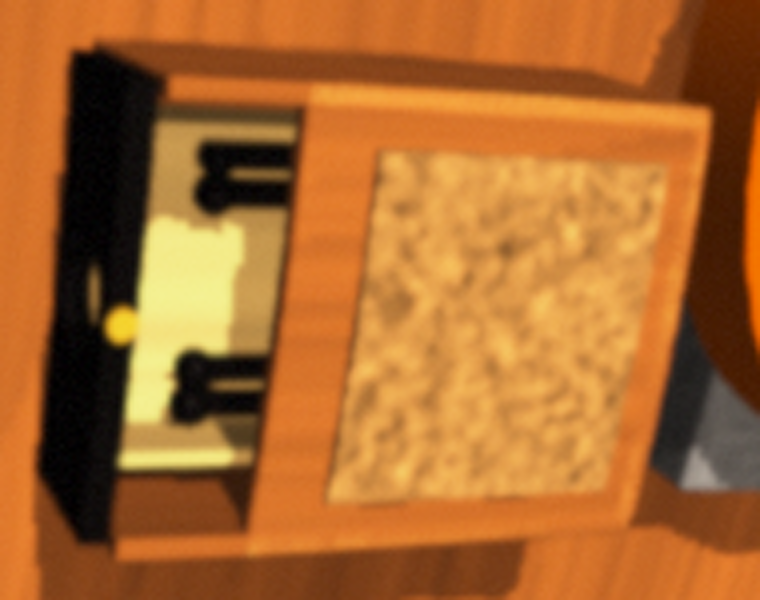

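The wrist view shows the black panel on the left with the brass dot at (440,251) full-frame. The hole is just left of it at (434,243), and the middle of the tray is empty. The hook is upright in the grip with its foot pointing at the tray.

Run:
```python
from h import *
d=pickle.load(open("pics/wrist4.pkl","rb"))
f=lambda p,z:fish(d,(410+p[0]/4,170+p[1]/4),z)
an=lambda a,b:round(np.degrees(np.arctan2(*(b-a)[[1,0]])),2)
Q=[f(p,.058) for p in[(310,88),(712,108),(628,525),(248,550)]]
for q in Q:print(q.round(4))
print("sides",an(Q[0],Q[1]),an(Q[3],Q[2]),"front",an(Q[3],Q[0])-90,"back",an(Q[2],Q[1])-90,np.linalg.norm(Q[1]-Q[0]),np.linalg.norm(Q[3]-Q[0]))
a,b=f((160,75),.052),f((110,545),.052);print("panel inner",a,b,an(b,a)-90,np.linalg.norm(a-b))
print("dot",f((121,325),.052))
c=sum(Q)/4;print("board centre",c)
```

```text
[ 0.637  -0.1407  0.058 ]
[ 0.7616 -0.131   0.058 ]
[ 0.7688 -0.2495  0.058 ]
[ 0.6451 -0.2576  0.058 ]
sides 4.48 3.78 front 3.969999999999999 back 3.510000000000005 0.12497094009005126 0.11719660376521251
panel inner [ 0.60139651 -0.14252213  0.052     ] [ 0.60934146 -0.26007426  0.052     ] 3.8700000000000045 0.11782031280950513
dot [ 0.60122499 -0.20229978  0.052     ]
board centre [ 0.70311509 -0.19469362  0.058     ]
```

```bash
python3 -c "
from h import *
tgt([.5356,-.2059,.0808],3.9)"
```

```text
t 5.65 pos [ 0.4855 -0.1916  0.1973] F [ 2.6  -8.53 -0.16] w 0.0153 tool y yaw 3.17 tilt 0.71
shift [-0.0157, 0.0486, 0.117] rot [0.0053, 0.0112, -0.0128]
```

>>> step_arm(
  motion=[
    [[0.01,0,0,0,0,0,0],[0.01,0,0,0,0,0,0],[0.01,-0.004,0.012,0.03,0,0,0],[0.01,-0.008,0.024,0.06,0,0.005,-0.006],[0.01,-0.012,0.036,0.08,0.005,0.01,-0.012],[0.01,-0.0157,0.0486,0.1,0.005,0.011,-0.0128],[0.01,-0.0157,0.0486,0.1,0.005,0.011,-0.0128],[0.01,-0.0157,0.0486,0.1,0.005,0.011,-0.0128]],
  ],
)

```text
t: 6.45
position: [0.5353, -0.2035, 0.0978]
orientation: [-0.001, 0.682, 0.732, 0.0]
wrist_force: [0.5, -0.6, -0.8]
grip_width: 0.0153
```

Run:
```python
from h import *
import cv2
tgt([.5356,-.2059,.0808],3.9)
d=cams.get_image("wrist");pickle.dump(d,open("pics/wrist5.pkl","wb"));im=d["color"][:,:,::-1]
cv2.imwrite("pics/c6.png",cv2.resize(im[180:380,260:520],(780,600),interpolation=cv2.INTER_CUBIC))
```

```text
t 6.45 pos [ 0.5353 -0.2035  0.0978] F [ 0.52 -0.62 -0.79] w 0.0153 tool y yaw 4.05 tilt 0.08
shift [-0.0024, 0.0001, 0.017] rot [-0.0008, -0.0012, 0.0027]
```

View pics/c6.png

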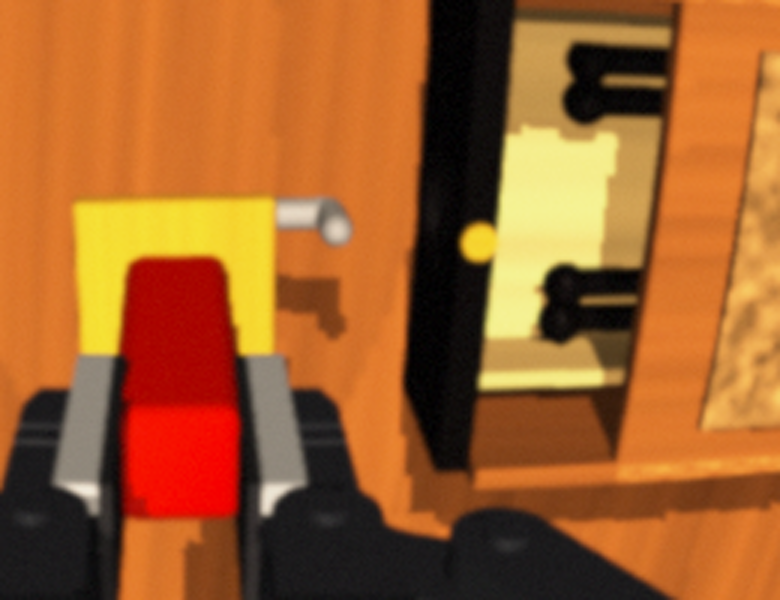

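Run:
```python
from h import *
d=pickle.load(open("pics/wrist5.pkl","rb"))
f=lambda p,z:fish(d,(260+p[0]/3,180+p[1]/3),z)
u=np.array([np.cos(np.radians(3.9)),np.sin(np.radians(3.9))]);n=np.array([-u[1],u[0]])
b=f((337,230),.0535);o=f((478,243),.052);print(b,o)
v=(o-b)[:2];print("dot from barb: along",v@u,"across(+left)",v@n)
tgt([.5356,-.2059,.0808],3.9)
```

```text
[ 0.56936139 -0.20077185  0.0535    ] [ 0.60096535 -0.20222173  0.052     ]
dot from barb: along 0.03143216127689004 across(+left) -0.003596071506341862
t 6.5 pos [ 0.5354 -0.2041  0.0984] F [-0.43  0.61 -1.07] w 0.0155 tool y yaw 4.02 tilt 0.02
shift [-0.0018, 0.0001, 0.0176] rot [0.0001, -0.0004, 0.002]
```

>>> step_arm(
  motion=[
    [[0.01,-0.0028,0,0.009,0,0,0.002],[0.01,-0.0028,0,0.0176,0,0,0.002],[0.01,-0.0028,0,0.0176,0,0,0.002],[0.01,-0.0028,0.01,0.0176,0,0,0.002],[0.01,-0.0028,0.02,0.0176,0,0,0.002],[0.01,-0.0028,0.02,0.0176,0,0,0.002],[0.01,-0.0028,0.02,0.0176,0,0,0.002]],
  ],
)

```text
t: 7.2
position: [0.5561, -0.2054, 0.0809]
orientation: [0.0, 0.682, 0.731, 0.0]
wrist_force: [-0.1, 0.3, -0.9]
grip_width: 0.0148
```

```bash
python3 -c "
from h import *
tgt([.5827,-.2040,.0808],3.9)"
```

```text
t 7.2 pos [ 0.5561 -0.2054  0.0809] F [-0.13  0.3  -0.86] w 0.0148 tool y yaw 3.93 tilt 0.04
shift [-0.0004, 0.0266, 0.0001] rot [0.0007, -0.0003, 0.0005]
```

>>> step_arm(
  motion=[
    [[0.01,-0.0002,0.005,0,0,0,0],[0.01,-0.0003,0.01,0,0,0,0],[0.01,-0.0003,0.01,0,0,0,0]],
  ],
)

```text
t: 7.5
position: [0.5673, -0.2048, 0.081]
orientation: [0.001, 0.682, 0.731, 0.001]
wrist_force: [0.7, 0.9, -1.1]
grip_width: 0.015
```

>>> step_arm(
  motion=[
    [[0.01,0,0.005,0,0,0,0],[0.01,0,0.01,0,0,0,0],[0.01,0,0.0155,0,0,0,0],[0.01,0,0.0155,0,0,0,0],[0.01,0,0.0155,0,0,0,0]],
  ],
)

```text
t: 8.0
position: [0.5828, -0.2036, 0.081]
orientation: [0.001, 0.682, 0.731, 0.001]
wrist_force: [-0.1, 0.4, -1.1]
grip_width: 0.0152
```

Run:
```python
from h import *
import cv2
tgt([.5827,-.2040,.0808],3.9)
d=cams.get_image("wrist");pickle.dump(d,open("pics/wrist6.pkl","wb"));im=d["color"][:,:,::-1]
cv2.imwrite("pics/c7.png",cv2.resize(im[180:380,260:520],(780,600),interpolation=cv2.INTER_CUBIC))
```

```text
t 8.0 pos [ 0.5828 -0.2036  0.081 ] F [-0.1   0.43 -1.06] w 0.0152 tool y yaw 3.98 tilt 0.11
shift [-0.0004, -0.0001, 0.0002] rot [0.0019, -0.0002, 0.0013]
```

View pics/c7.png

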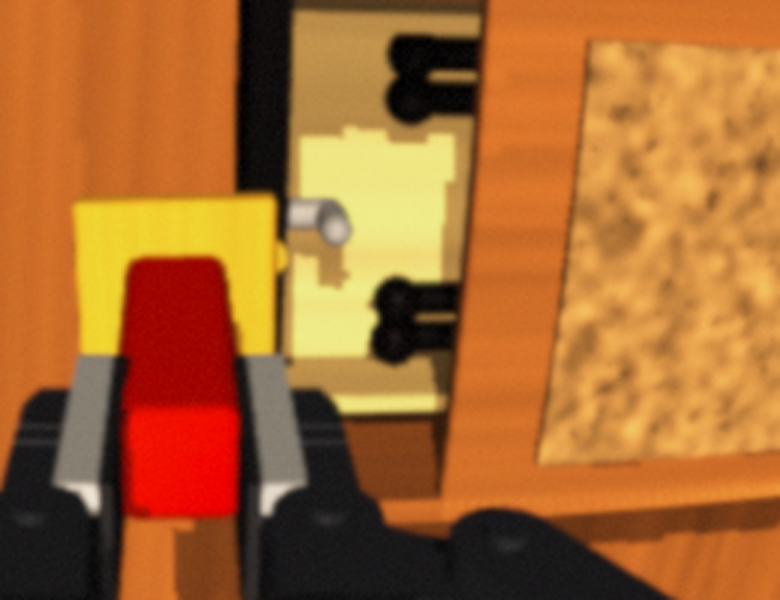

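The barb has passed through the hole and stands behind the panel, at (336,228) in the crop. Now I'll raise it to find contact with the top of the hole.

>>> step_arm(
  motion=[
    [[0.01,0,0,-0.005,0,0,0],[0.01,0,0,-0.01,0,0,0],[0.01,0,0,-0.014,0,0,0],[0.01,0,0,-0.014,0,0,0],[0.01,0,0,-0.014,0,0,0]],
  ],
)

```text
t: 8.55
position: [0.5826, -0.2038, 0.0952]
orientation: [0.001, 0.682, 0.731, 0.001]
wrist_force: [0.1, 0.3, -1.2]
grip_width: 0.0154
```

>>> step_arm(
  motion=[
    [[0.01,0,0,-0.001,0,0,0],[0.01,0,0,-0.001,0,0,0]],
  ],
)

```text
t: 8.75
position: [0.5826, -0.2038, 0.0962]
orientation: [0.001, 0.682, 0.731, 0.001]
wrist_force: [0.2, 0.3, -1.3]
grip_width: 0.0152
```

>>> step_arm(
  motion=[
    [[0.01,0,0,-0.001,0,0,0],[0.01,0,0,-0.001,0,0,0]],
  ],
)

```text
t: 8.95
position: [0.5826, -0.2037, 0.0973]
orientation: [0.001, 0.682, 0.731, 0.001]
wrist_force: [0.5, 0.1, -0.4]
grip_width: 0.0152
```

>>> step_arm(
  motion=[
    [[0.01,0,0,-0.001,0,0,0],[0.01,0,0,-0.001,0,0,0]],
  ],
)

```text
t: 9.15
position: [0.5825, -0.2037, 0.0981]
orientation: [0.0, 0.682, 0.731, 0.001]
wrist_force: [1.1, -0.3, -3.2]
grip_width: 0.0151
```

>>> step_arm(
  motion=[
    [[0.01,0,0,-0.001,0,0,0],[0.01,0,0,-0.001,0,0,0]],
  ],
)

```text
t: 9.35
position: [0.5825, -0.2036, 0.099]
orientation: [0.0, 0.682, 0.731, 0.001]
wrist_force: [0.7, -1.3, -3.4]
grip_width: 0.0154
```

Contact at TCP z ≈ 0.0977, tray weight about 2.2 N. Lift is now about 1.3 mm. Next I'll pull back until the barb meets the panel.

>>> step_arm(
  motion=[
    [[0.01,0,-0.003,-0.001,0,0,0],[0.01,0,-0.006,-0.001,0,0,0],[0.01,0,-0.006,-0.001,0,0,0]],
  ],
)

```text
t: 9.65
position: [0.5758, -0.2041, 0.1]
orientation: [0.0, 0.682, 0.731, 0.0]
wrist_force: [0.9, 1.1, -4.3]
grip_width: 0.0152
```

>>> step_arm(
  motion=[
    [[0.01,0,-0.002,0,0,0,0],[0.01,0,-0.002,0,0,0,0]],
  ],
)

```text
t: 9.85
position: [0.5733, -0.2042, 0.1]
orientation: [-0.0, 0.682, 0.731, 0.0]
wrist_force: [0.3, -0.3, -2.7]
grip_width: 0.0153
```

>>> step_arm(
  motion=[
    [[0.01,0,-0.002,0,0,0,0],[0.01,0,-0.002,0,0,0,0]],
  ],
)

```text
t: 10.05
position: [0.5712, -0.2045, 0.1002]
orientation: [-0.0, 0.682, 0.731, 0.0]
wrist_force: [2.0, -0.0, -1.8]
grip_width: 0.0147
```

>>> step_arm(
  motion=[
    [[0.01,0,-0.001,0,0,0,0],[0.01,0,-0.001,0,0,0,0]],
  ],
)

```text
t: 10.25
position: [0.5704, -0.2045, 0.1003]
orientation: [0.0, 0.682, 0.731, 0.0]
wrist_force: [1.0, 0.0, -1.7]
grip_width: 0.0153
```

>>> step_arm(
  motion=[
    [[0.01,0,-0.001,0,0,0,0],[0.01,0,-0.001,0,0,0,0]],
  ],
)

```text
t: 10.45
position: [0.5693, -0.2046, 0.1004]
orientation: [0.0, 0.682, 0.731, 0.0]
wrist_force: [1.4, -0.9, -2.5]
grip_width: 0.0151
```

>>> step_arm(
  motion=[
    [[0.01,0,-0.001,0,0,0,0],[0.01,0,-0.001,0,0,0,0]],
  ],
)

```text
t: 10.65
position: [0.5681, -0.2047, 0.1004]
orientation: [0.0, 0.682, 0.731, 0.0]
wrist_force: [1.5, 0.2, -2.7]
grip_width: 0.0154
```

>>> step_arm(
  motion=[
    [[0.01,0,-0.001,0,0,0,0],[0.01,0,-0.001,0,0,0,0]],
  ],
)

```text
t: 10.85
position: [0.567, -0.2047, 0.1004]
orientation: [-0.0, 0.682, 0.731, 0.0]
wrist_force: [1.0, -0.4, -3.2]
grip_width: 0.0152
```

Run:
```python
from h import *
import cv2
tgt([.5827,-.2040,.0808],3.9)
d=cams.get_image("wrist");pickle.dump(d,open("pics/wrist7.pkl","wb"));im=d["color"][:,:,::-1]
cv2.imwrite("pics/c8.png",cv2.resize(im[180:380,260:520],(780,600),interpolation=cv2.INTER_CUBIC))
```

```text
t 10.85 pos [ 0.567  -0.2047  0.1004] F [ 1.03 -0.38 -3.22] w 0.0152 tool y yaw 3.93 tilt 0.04
shift [-0.0004, 0.0157, 0.0196] rot [0.0004, -0.0006, 0.0005]
```

View pics/c8.png

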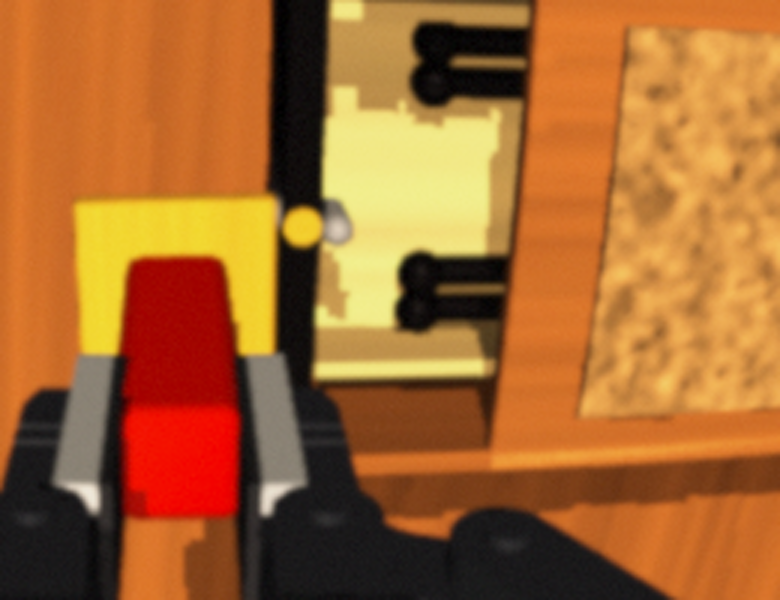

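The barb is tight behind the panel (338,225) and the gap to the top board has grown, so the tray is already sliding at about 2.6 mm of lift with little force. I'll keep going gently.

>>> step_arm(
  motion=[
    [[0.01,0,-0.002,0,0,0,0],[0.01,0,-0.004,0,0,0,0],[0.01,0,-0.004,0,0,0,0]],
  ],
)

```text
t: 11.2
position: [0.5623, -0.2051, 0.1004]
orientation: [-0.0, 0.683, 0.731, 0.0]
wrist_force: [1.1, -0.3, -2.9]
grip_width: 0.0151
```

>>> step_arm(
  motion=[
    [[0.01,0,-0.002,0,0,0,0],[0.01,0,-0.004,0,0,0,0],[0.01,0,-0.004,0,0,0,0]],
  ],
)

```text
t: 11.5
position: [0.5573, -0.2054, 0.1002]
orientation: [-0.001, 0.683, 0.731, -0.0]
wrist_force: [1.0, -0.3, -3.3]
grip_width: 0.0152
```

>>> step_arm(
  motion=[
    [[0.01,0,-0.004,0,0,0,0],[0.01,0,-0.008,0,0,0,0],[0.01,0,-0.012,0,0,0,0],[0.01,0,-0.012,0,0,0,0]],
  ],
)

```text
t: 11.9
position: [0.5439, -0.2063, 0.1001]
orientation: [-0.002, 0.683, 0.731, -0.001]
wrist_force: [-0.6, 0.7, -2.4]
grip_width: 0.0152
```

```bash
python3 -c "
from h import *
tgt([.495,-.2095,.1],3.9)"
```

```text
t 11.9 pos [ 0.5439 -0.2063  0.1001] F [-0.65  0.68 -2.42] w 0.0152 tool y yaw 3.86 tilt 0.25
shift [0.0001, -0.049, 0.0003] rot [-0.0041, -0.0015, -0.0006]
```

>>> step_arm(
  motion=[
    [[0.01,0,-0.006,0,-0.004,-0.001,0],[0.01,0,-0.012,0,-0.004,-0.001,0],[0.01,0,-0.018,0,-0.004,-0.001,0],[0.01,0,-0.024,0,-0.004,-0.001,0],[0.01,0,-0.03,0,-0.004,-0.001,0],[0.01,0,-0.036,0,-0.004,-0.001,0],[0.01,0,-0.04,0,-0.004,-0.001,0],[0.01,0,-0.04,0,-0.004,-0.001,0]],
  ],
)

```text
t: 12.7
position: [0.5025, -0.2091, 0.1002]
orientation: [-0.001, 0.683, 0.73, -0.0]
wrist_force: [-1.2, 1.1, -3.4]
grip_width: 0.0154
```

>>> step_arm(
  motion=[
    [[0.01,0,-0.003,0,0,0,0],[0.01,0,-0.003,0,0,0,0]],
  ],
)

```text
t: 12.9
position: [0.4989, -0.2094, 0.1001]
orientation: [-0.001, 0.683, 0.73, -0.001]
wrist_force: [0.5, -0.0, -3.2]
grip_width: 0.0153
```

>>> step_arm(
  motion=[
    [[0.01,0,-0.002,0,0,0,0],[0.01,0,-0.002,0,0,0,0]],
  ],
)

```text
t: 13.1
position: [0.4967, -0.2095, 0.1002]
orientation: [-0.001, 0.683, 0.73, -0.001]
wrist_force: [0.8, 1.5, -3.4]
grip_width: 0.015
```

>>> step_arm(
  motion=[
    [[0.01,0,-0.002,0,0,0,0],[0.01,0,-0.002,0,0,0,0]],
  ],
)

```text
t: 13.3
position: [0.4945, -0.2097, 0.1002]
orientation: [-0.002, 0.683, 0.73, -0.001]
wrist_force: [-0.0, 0.6, -2.6]
grip_width: 0.0153
```

```bash
python3 -c "
from h import *
tgt([.495,-.2095,.1],3.9)"
```

```text
t 13.3 pos [ 0.4945 -0.2097  0.1002] F [-0.02  0.56 -2.57] w 0.0153 tool y yaw 3.81 tilt 0.2
shift [0.0001, 0.0005, 0.0002] rot [-0.0033, -0.0011, -0.0016]
```

>>> step_arm(
  motion=[
    [[0.01,0,-0.0015,0,-0.003,0,0],[0.01,0,-0.0015,0,-0.003,0,0]],
  ],
)

```text
t: 13.5
position: [0.4938, -0.2098, 0.1004]
orientation: [0.0, 0.683, 0.73, 0.001]
wrist_force: [2.2, 1.1, -3.7]
grip_width: 0.0151
```

>>> step_arm(
  motion=[
    [[0.01,0,-0.0015,0,0,0,0],[0.01,0,-0.0015,0,0,0,0]],
  ],
)

```text
t: 13.7
position: [0.4934, -0.2099, 0.1007]
orientation: [0.001, 0.683, 0.73, 0.002]
wrist_force: [4.9, 1.9, -4.4]
grip_width: 0.0154
```

Run:
```python
from h import *
import cv2
tgt([.5827,-.2040,.0808],3.9)
for n in("wrist","scene"):
    d=cams.get_image(n);pickle.dump(d,open(f"pics/{n}8.pkl","wb"));im=d["color"][:,:,::-1]
    cv2.imwrite(f"pics/{n}8.png",im)
a=cv2.imread("pics/wrist8.png")[180:380,260:520];b=cv2.imread("pics/scene8.png")[215:385,150:350]
cv2.imwrite("pics/c9.png",np.hstack([cv2.resize(a,(390,300)),cv2.resize(b,(400,300))]))
```

```text
t 13.7 pos [ 0.4934 -0.2099  0.1007] F [ 4.87  1.88 -4.43] w 0.0154 tool y yaw 3.83 tilt 0.22
shift [-0.0001, 0.0894, 0.0202] rot [0.0038, -0.0003, -0.0012]
```

View pics/c9.png

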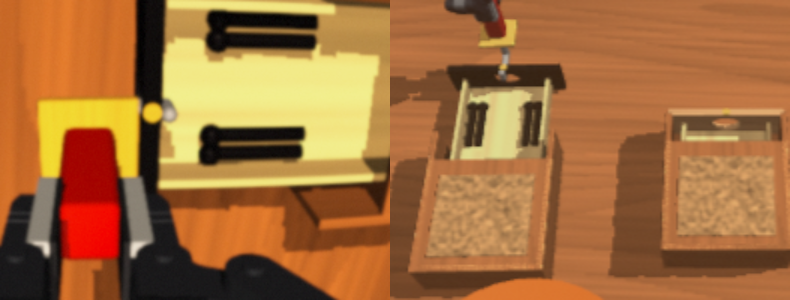

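The tray is at its end stop: force rose to 5 N at about 80 mm of travel. The pale tray is shut. I'll ease off, lower, check the force, then withdraw through the hole.

>>> step_arm(
  motion=[
    [[0.01,0,0.0025,0.002,0.0038,0,0],[0.01,0,0.0025,0.006,0.0038,0,0],[0.01,0,0.0025,0.01,0.0038,0,0],[0.01,0,0.0025,0.014,0.0038,0,0],[0.01,0,0.0025,0.018,0.0038,0,0],[0.01,0,0.0025,0.02,0.0038,0,0],[0.01,0,0.0025,0.02,0.0038,0,0],[0.01,0,0.0025,0.02,0.0038,0,0]],
  ],
)

```text
t: 14.6
position: [0.496, -0.2097, 0.0806]
orientation: [-0.0, 0.683, 0.73, 0.0]
wrist_force: [0.3, 0.1, -0.5]
grip_width: 0.015
```

>>> step_arm(
  motion=[
    [[0.01,0,-0.004,0,0,0,0],[0.01,0,-0.008,0,0,0,0],[0.01,0,-0.008,0,0,0,0],[0.01,0,-0.008,0,0,0,0]],
  ],
)

```text
t: 15.0
position: [0.4879, -0.2103, 0.0808]
orientation: [-0.0, 0.683, 0.73, 0.0]
wrist_force: [0.5, 0.7, -0.2]
grip_width: 0.0152
```

```bash
python3 -c "
from h import *
tgt([.43,-.2145,.0808],3.9)"
```

```text
t 15.0 pos [ 0.4879 -0.2103  0.0808] F [ 0.46  0.66 -0.23] w 0.0152 tool y yaw 3.82 tilt 0.02
shift [-0.0003, -0.058, -0.0] rot [-0.0001, -0.0003, -0.0014]
```

>>> step_arm(
  motion=[
    [[0.01,0,-0.005,0,0,0,0],[0.01,0,-0.011,0,0,0,0],[0.01,0,-0.017,0,0,0,0],[0.01,0,-0.025,0,0,0,0],[0.01,0,-0.035,0,0,0,0],[0.01,0,-0.038,0,0,0,0],[0.01,0,-0.038,0,0,0,0]],
  ],
)

```text
t: 15.7
position: [0.449, -0.213, 0.0808]
orientation: [-0.0, 0.683, 0.73, -0.0]
wrist_force: [0.1, -0.9, -1.5]
grip_width: 0.0151
```

Run:
```python
from h import *
tgt([.3885,.2440,.19],13.9)
d=cams.get_image("top");pickle.dump(d,open("pics/top9.pkl","wb"))
```

```text
t 15.7 pos [ 0.449  -0.213   0.0808] F [ 0.06 -0.92 -1.54] w 0.0151 tool y yaw 3.77 tilt 0.06
shift [0.4601, -0.0304, -0.109] rot [-0.0008, -0.0005, -0.1767]
```

>>> step_arm(
  motion=[
    [[0.01,0,0,-0.04,0,0,0],[0.01,0.04,-0.003,-0.08,0,0,-0.02],[0.01,0.09,-0.006,-0.1,0,0,-0.04],[0.01,0.14,-0.009,-0.1,0,0,-0.06],[0.01,0.19,-0.012,-0.1,0,0,-0.08],[0.01,0.24,-0.015,-0.1,0,0,-0.1],[0.01,0.29,-0.018,-0.1,0,0,-0.12],[0.01,0.34,-0.022,-0.1,0,0,-0.14],[0.01,0.39,-0.026,-0.1,0,0,-0.16],[0.01,0.43,-0.029,-0.1,0,0,-0.177]],
  ],
)

```text
t: 16.75
position: [0.3922, 0.2166, 0.1812]
orientation: [0.0, 0.615, 0.788, 0.001]
wrist_force: [1.7, -0.5, -0.6]
grip_width: 0.0149
```

>>> step_arm(
  motion=[
    [[0.01,0,0,0,0,0,0],[0.01,0,0,0,0,0,0]],
  ],
)

```text
t: 16.95
position: [0.3919, 0.2186, 0.1811]
orientation: [0.0, 0.614, 0.79, 0.001]
wrist_force: [-0.6, -1.8, -1.0]
grip_width: 0.0154
```

Run:
```python
from h import *
tgt([.3885,.2440,.0968],13.9)
```

```text
t 16.95 pos [0.3919 0.2186 0.1811] F [-0.57 -1.77 -1.  ] w 0.0154 tool y yaw 14.29 tilt 0.12
shift [0.0254, 0.0028, 0.0844] rot [0.0018, -0.0012, 0.0067]
```

>>> step_arm(
  motion=[
    [[0.01,0.012,0.001,0.03,0,0,0.003],[0.01,0.0254,0.0028,0.06,0.0018,-0.0012,0.0067],[0.01,0.0254,0.0028,0.0844,0.0018,-0.0012,0.0067],[0.01,0.0254,0.0028,0.0844,0.0018,-0.0012,0.0067],[0.01,0.0254,0.0028,0.0844,0.0018,-0.0012,0.0067]],
  ],
)

```text
t: 17.45
position: [0.3889, 0.2421, 0.097]
orientation: [0.0, 0.617, 0.787, -0.001]
wrist_force: [-0.0, -0.8, -0.7]
grip_width: 0.0154
```

Run:
```python
from h import *
import cv2
tgt([.4748,.2656,.0968],13.9)
d=cams.get_image("wrist");pickle.dump(d,open("pics/wrist10.pkl","wb"));im=d["color"][:,:,::-1]
cv2.imwrite("pics/c10.png",cv2.resize(im[180:380,260:520],(780,600),interpolation=cv2.INTER_CUBIC))
```

```text
t 17.45 pos [0.3889 0.2421 0.097 ] F [-0.   -0.76 -0.71] w 0.0154 tool y yaw 13.73 tilt 0.09
shift [0.0025, 0.089, 0.0001] rot [-0.001, 0.0013, -0.0029]
```

Run:
```python
from h import *
for k in(5,8,10):
    im=pickle.load(open(f"pics/wrist{k}.pkl","rb"))["color"].astype(int)[230:380,280:365]
    m=(im[...,0]>110)&(im[...,1]<40)&(im[...,2]<40);y,x=np.nonzero(m)
    w=(im[...,0]>200)&(im[...,1]>170)&(im[...,2]<90);w[:, 68:]=0;yy,xx=np.nonzero(w)
    print(k,x.min(),x.max(),y.min(),y.max(),x.mean().round(2),y.mean().round(2),"col",xx.mean().round(2),yy.mean().round(2),len(xx))
```

```text
5 21 59 37 122 39.51 80.76 col 35.29 35.44 1932
8 20 59 36 122 39.55 80.55 col 35.51 35.21 1885
10 20 59 37 123 39.17 81.23 col 35.62 35.75 1908
```

>>> step_arm(
  motion=[
    [[0.01,0.0025,0.02,0,-0.001,0.001,0.003],[0.01,0.0025,0.03,0,-0.001,0.001,0.003],[0.01,0.0025,0.04,0,-0.001,0.001,0.003],[0.01,0.0025,0.04,0,-0.001,0.001,0.003],[0.01,0.0025,0.04,0,-0.001,0.001,0.003]],
  ],
)

```text
t: 18.0
position: [0.4272, 0.2543, 0.0978]
orientation: [0.0, 0.619, 0.786, 0.001]
wrist_force: [0.1, 0.6, -1.2]
grip_width: 0.0152
```

Run:
```python
from h import *
tgt([.4748,.2656,.0968],13.9)
```

```text
t 18.0 pos [0.4272 0.2543 0.0978] F [ 0.11  0.64 -1.19] w 0.0152 tool y yaw 13.56 tilt 0.07
shift [-0.0001, 0.0489, 0.0011] rot [0.0011, -0.0004, -0.0059]
```

The hook hasn't shifted in the grip: the masks match to under 0.7 px. I'll enter the notch slowly.

>>> step_arm(
  motion=[
    [[0.01,-0.0001,0.005,0.001,0.001,0,-0.006],[0.01,-0.0001,0.015,0.001,0.001,0,-0.006],[0.01,-0.0001,0.025,0.001,0.001,0,-0.006],[0.01,-0.0001,0.025,0.001,0.001,0,-0.006],[0.01,-0.0001,0.025,0.001,0.001,0,-0.006]],
  ],
)

```text
t: 18.5
position: [0.4518, 0.26, 0.0967]
orientation: [-0.0, 0.616, 0.787, 0.0]
wrist_force: [-0.2, 0.5, -0.7]
grip_width: 0.0151
```

Run:
```python
from h import *
tgt([.4745,.2656,.0968],13.9)
```

```text
t 18.5 pos [0.4518 0.26   0.0967] F [-0.21  0.53 -0.72] w 0.0151 tool y yaw 13.88 tilt 0.02
shift [0.0, 0.0234, -0.0001] rot [0.0, -0.0003, -0.0003]
```

>>> step_arm(
  motion=[
    [[0.01,0,0.008,0,0,0,0],[0.01,0,0.016,0,0,0,0],[0.01,0,0.023,0,0,0,0],[0.01,0,0.023,0,0,0,0],[0.01,0,0.023,0,0,0,0]],
  ],
)

```text
t: 19.0
position: [0.4741, 0.2654, 0.0966]
orientation: [-0.0, 0.617, 0.787, -0.0]
wrist_force: [-0.6, -0.3, -0.6]
grip_width: 0.015
```

>>> step_arm(
  motion=[
    [[0.01,0,0,0.003,0,0,0],[0.01,0,0,0.006,0,0,0],[0.01,0,0,0.008,0,0,0],[0.01,0,0,0.008,0,0,0],[0.01,0,0,0.008,0,0,0]],
  ],
)

```text
t: 19.5
position: [0.474, 0.2654, 0.0885]
orientation: [-0.0, 0.616, 0.787, -0.0]
wrist_force: [-0.1, -0.7, -0.6]
grip_width: 0.0149
```

>>> step_arm(
  motion=[
    [[0.01,0,0,0.001,0,0,0],[0.01,0,0,0.001,0,0,0]],
  ],
)

```text
t: 19.7
position: [0.4739, 0.2654, 0.0875]
orientation: [-0.0, 0.617, 0.787, -0.0]
wrist_force: [-0.3, 0.6, -0.5]
grip_width: 0.0152
```

Run:
```python
from h import *
tgt([.4745,.2656,.0873],13.9)
```

```text
t 19.7 pos [0.4739 0.2654 0.0875] F [-0.28  0.6  -0.55] w 0.0152 tool y yaw 13.88 tilt 0.04
shift [0.0001, 0.0006, 0.0002] rot [-0.0006, -0.0002, -0.0004]
```

Still hanging free, so I'll lower it in 0.5 mm steps to feel for the seat.

>>> step_arm(
  motion=[
    [[0.01,0,0,0.0005,0,0,0],[0.01,0,0,0.0005,0,0,0]],
  ],
)

```text
t: 19.9
position: [0.474, 0.2654, 0.0873]
orientation: [-0.0, 0.617, 0.787, -0.0]
wrist_force: [-0.9, -0.4, 4.1]
grip_width: 0.0151
```

>>> step_arm(
  motion=[
    [[0.01,0,0,0.0006,0,0,0],[0.01,0,0,0.0006,0,0,0]],
  ],
)

```text
t: 20.1
position: [0.474, 0.2654, 0.0873]
orientation: [-0.0, 0.617, 0.787, 0.0]
wrist_force: [-0.5, -0.2, 6.7]
grip_width: 0.015
```

>>> step_arm(
  motion=[
    [[0.01,0,0,0.0006,0,0,0],[0.01,0,0,0.0006,0,0,0]],
  ],
)

```text
t: 20.3
position: [0.4739, 0.2654, 0.0872]
orientation: [-0.0, 0.617, 0.787, 0.0]
wrist_force: [-1.4, -1.1, 6.0]
grip_width: 0.0152
```

Seated at 0.0873, the same height as at the start. I'll release slowly and then rise.

>>> step_arm(
  motion=[
    [[0.02,0,0,-0.0002,0,0,0],[0.025,0,0,-0.0002,0,0,0],[0.04,0,0,-0.0002,0,0,0],[0.07,0,0,-0.0002,0,0,0],[0.085,0,0,-0.0002,0,0,0],[0.085,0,0,-0.0002,0,0,0],[0.085,0,0,-0.0002,0,0,0]],
  ],
)

```text
t: 21.0
position: [0.474, 0.2654, 0.0874]
orientation: [-0.0, 0.617, 0.787, 0.0]
wrist_force: [0.3, 0.4, -0.1]
grip_width: 0.085
```

>>> step_arm(
  motion=[
    [[0.085,0,0,-0.01,0,0,0],[0.085,0,0,-0.03,0,0,0],[0.085,0,0,-0.06,0,0,0],[0.085,0,0,-0.09,0,0,0],[0.085,0,0,-0.113,0,0,0],[0.085,0,0,-0.113,0,0,0],[0.085,0,0,-0.113,0,0,0],[0.085,0,0,-0.113,0,0,0]],
  ],
)

```text
t: 21.8
position: [0.4732, 0.265, 0.1997]
orientation: [-0.001, 0.617, 0.787, -0.001]
wrist_force: [-0.1, -0.3, 0.5]
grip_width: 0.0848
```

Run:
```python
from h import *
import cv2
np.set_printoptions(precision=4,suppress=True)
tgt([.474,.2654,.2],13.9)
d=cams.get_image("wrist");e=cams.get_image("top");s=cams.get_image("scene")
d0=pickle.load(open("pics/wrist1.pkl","rb"))
def red(dd,box=(200,300,280,360),f=fish,z=.135):
    x0,x1,y0,y1=box[2],box[3],box[0],box[1];im=dd["color"].astype(int)[y0:y1,x0:x1]
    m=((im[...,0]>225)&(im[...,1]<40)&(im[...,2]<40)).astype(np.uint8)
    n,l,st,ce=cv2.connectedComponentsWithStats(m);i=1+st[1:,4].argmax();c=ce[i]+[x0,y0]
    return c.round(1),st[i],f(dd,c,z)
print("before",red(d0));print("after",red(d))
# dot by yellow blob near panel, top + scene
def dot(dd,n,p):
    im=dd["color"].astype(int);u,v=np.round(p).astype(int);w=im[v-8:v+9,u-8:u+9]
    m=(w[...,0]>190)&(w[...,1]>150)&(w[...,2]<80);y,x=np.nonzero(m);c=np.array([x.mean()+u-8,y.mean()+v-8]) if len(x) else None
    return c,len(x),None if c is None else onz(n,c,.052,dd)
for dd,n in((e,"top"),(s,"scene")):
    for nm,X in(("dark",[.521,-.2065,.052]),):
        print(n,nm,dot(dd,n,proj(dd,np.array(X))))
# change map vs start around bystanders and pale case
for dd,n in((e,"top"),(s,"scene")):
    a=cv2.GaussianBlur(dd["color"],(5,5),0).astype(int);b=cv2.GaussianBlur(D[n]["color"],(5,5),0).astype(int)
    for l,(u,v) in (dict(rosin=(248,282),jar=(183,170),clamp=(490,178),plane=(500,258),pale=(307,212)) if n=="top" else dict(rosin=(381,237),jar=(457,338),clamp=(116,309),plane=(134,243),pale=(318,290))).items():
        r=lambda q:q[v-14:v+15,u-14:u+15];print(n,l,np.abs(r(a)-r(b)).mean().round(1))
```

```text
t 21.8 pos [0.4732 0.265  0.1997] F [-0.12 -0.32  0.46] w 0.0848 tool y yaw 13.87 tilt 0.09
shift [0.0002, 0.0009, -0.0003] rot [-0.0016, -0.0001, -0.0004]
before (array([320.9, 245.1]), array([ 30,  35,  22,  22, 442], dtype=int32), array([0.4737, 0.2657, 0.135 ]))
after (array([319.9, 245.5]), array([ 30,  35,  21,  22, 453], dtype=int32), array([0.474 , 0.2662, 0.135 ]))
top dark (None, 0, None)
scene dark (None, 0, None)
top rosin 1.6
top jar 1.2
top clamp 2.2
top plane 23.3
top pale 28.9
scene rosin 5.3
scene jar 3.6
scene clamp 5.2
scene plane 15.4
scene pale 12.1
```

Run:
```python
from h import *
import cv2
np.set_printoptions(precision=4,suppress=True)
e=cams.get_image("top");s=cams.get_image("scene")
hue=lambda im:cv2.cvtColor(im,cv2.COLOR_RGB2GRAY)
def shift(dd,n,u,v,r=12,q=12):
    t=hue(D[n]["color"])[v-r:v+r+1,u-r:u+r+1];w=hue(dd["color"])[v-r-q:v+r+q+1,u-r-q:u+r+q+1]
    M=cv2.matchTemplate(w,t,cv2.TM_CCOEFF_NORMED);_,m,_,l=cv2.minMaxLoc(M);return round(m,2),l[0]-q,l[1]-q
print("plane",shift(e,"top",500,258,16),shift(s,"scene",134,243,16));print("pale",shift(e,"top",307,212,16),shift(s,"scene",318,290,16))
print("clamp",shift(e,"top",490,178))
# black panel in top/scene: dark pixel profile along the slide axis at across offset -30 mm
u=np.array([np.cos(np.radians(3.9)),np.sin(np.radians(3.9))]);nn=np.array([-u[1],u[0]])
for dd,n in((e,"top"),(s,"scene")):
  for off in(-.03,.03):
    pr=[]
    for k in np.arange(.49,.62,.004):
        X=np.r_[np.array([.5975,-.2022])+(k-.5975)*u+off*nn,.052];p=proj(dd,X).round().astype(int);pr.append(int(dd["color"][p[1],p[0]].sum()))
    print(n,off,pr)
  p=proj(dd,np.array([.521,-.2065,.052])).round().astype(int);w=dd["color"][p[1]-8:p[1]+9,p[0]-8:p[0]+9].astype(int);g=w[...,0]+w[...,1]-2*w[...,2]
  i=np.unravel_index((w[...,1]*2-w[...,0]-w[...,2]//2).argmax(),g.shape);q=(p[0]-8+i[1],p[1]-8+i[0]);print("dot",n,q,w[i],onz(n,q,.052,dd))
```

```text
plane (0.69, 0, 0) (0.67, 0, 0)
pale (0.86, 0, 0) (0.72, 0, 0)
clamp (1.0, 0, 0)
top -0.03 [363, 370, 357, 355, 323, 86, 25, 47, 165, 220, 210, 241, 226, 191, 178, 150, 200, 201, 207, 202, 187, 197, 209, 214, 183, 195, 208, 217, 244, 230, 218, 213, 254]
top 0.03 [357, 348, 361, 355, 309, 188, 33, 53, 325, 561, 510, 394, 383, 335, 122, 167, 254, 271, 180, 236, 248, 264, 276, 196, 235, 259, 321, 341, 379, 391, 384, 395, 389]
dot top (np.int64(413), np.int64(233)) [191 171 112] [ 0.5239 -0.1908  0.052 ]
scene -0.03 [344, 343, 357, 366, 355, 364, 372, 127, 116, 99, 97, 101, 103, 122, 199, 182, 179, 183, 186, 221, 179, 180, 185, 222, 178, 182, 185, 219, 183, 187, 216, 223, 186]
scene 0.03 [344, 352, 370, 373, 384, 379, 343, 210, 112, 98, 103, 103, 108, 105, 139, 384, 526, 574, 457, 252, 126, 109, 144, 131, 127, 221, 189, 182, 157, 125, 225, 215, 181]
dot scene (np.int64(207), np.int64(253)) [159 119  55] [ 0.5191 -0.2051  0.052 ]
```

```bash
python3 -c "
from plant import env
print(env.close_job(), env.get_state()['t'])"
```

```text
the job is handed in; nothing more can be done
the job is handed in; nothing more can be done
```

The black-fronted tray is out to its end stop and lowered, and the hook is back in its rest with nothing holding it. The job was handed in at about t = 22 s of the 67 s allowed, and no verdict was reported.

- **Hook out:** My first grip caught only an edge of the handle because the arm was still moving when I commanded it, so I opened, re-centred and gripped again. The hook did not slip after that.
- **Tray:** The catch came free at about 2.6 mm of lift. The tray then slid out about 80 mm until I felt the stop at about 5 N, and the wrist force never went much above 7 N in any step I read. I lowered it and drew the hook out through the hole without resistance.
- **Hook back:** It seated at the same height as at the start, and the handle top was within about 1 mm of its original position in the wrist image.

**Last checks:**
- **Tray travel:** The panel edge was about 80 mm out from shut in both fixed cameras.
- **Other objects:** The pale tray, plane and clamp showed no shift. The rosin block and jar areas were nearly unchanged. The match for the plane and pale tray was weaker (0.67–0.86) because of what I took to be changed arm shadows.
- **Not confirmed:** Finding the brass dot in the top view disagreed by about 15 mm sideways, and I took that as a false match. The tray being fully down rests on the forces and the panel edge position, since the picture limit was used up.

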